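# Right the drink cartons and close up the carrier

## Robot

A 6-joint arm with a two-finger parallel gripper is mounted at the origin on the work surface. World frame = base frame: x ahead of the robot, y to its left, z up, the work surface at z = 0. Lengths are in mm, angles in rad, forces in N, time in s.
With the tool pointing down it reaches from about 400 to 825 mm from the base axis. Payload 7 kg.
Tool frame: the origin (TCP) lies at the very end of the fingers, on their centre line; the grasp point (between the pads) lies 19 mm behind it; z points along the fingers, y is the line along which they close (so a half turn about z gives the same grasp; the last joint's range is limited). The gripper opens to 88 mm and grips with 3 to 60 N. Pads are 19 mm wide; open, the fingers measure 130 mm over their backs; the gripper's body (78 mm by 193 mm) begins 47 mm behind the grasp point.
Start: joints at [1.462, 0.359, 0.012, 0, -1.224, -0.288], TCP at [260.873, 622.528, 226.561] pointing down, gripper open.
Joint ranges: [-3.07, 3.07], [-1.43, 2.12], [-1.02, 1.25], [-3.03, 1.67], [-3.05, -0], [-3.03, 3.03]. Speed limits (rad/s): [2.39, 2.39, 3.01, 3.14, 3.14, 3.14].

## Interface

Orientations are given as a unit quaternion [x, y, z, w].
In Python, from plant import bot gives the robot as it stands. Calls block until the motion is done:
- bot.move_ptp(position, orientation): joint-space move of the TCP to a pose.
- bot.line_to(position, velocity=150, ori=None): straight line of the TCP; ori=None keeps the orientation; velocity is the mean speed in mm/s.
- bot.move_joints(angles): joint-space move.
- bot.move_gripper(opening, force=None): finger opening in mm; force is the grip in N (None keeps the last); returns when the fingers have stopped.
- bot.pause(seconds).
- bot.solve_ik(position, orientation): joint angles nearest the present ones, or None.
- bot.read_state(): the state.
- bot.camera(name): name is "side" or "top"; returns the picture (480x640x3 uint8, red, green, blue); there is no depth.
- bot.get_calibration(name): a dict with "fx", "fy", "cx", "cy" (pixels), "view" (4x4, takes a point from world to camera coordinates). Camera axes: x right, y up, looking along -z (the intrinsics and any distortion apply to the point x, -y, -z); pixel columns grow to the right and rows downward; lengths in mm; the calibration is good to about 2 mm. A picture is of the moment at which its call begins. get_calibration takes no time and is no camera call.
A pose or a line that the arm cannot do raises bot.Unreachable and nothing moves.
- bot.close_job(): hands the job in; it is judged then, once.
The state is a dict: "t": time; "joint_pos": joint angles; "qvel": joint speeds; "tau": joint torques, N m; "tcp_pos": TCP position; "eef_rot": TCP orientation; "contact_force": force on the tool from outside, world axes, zero at the start; "moment": the same for the moment, N m; "width": finger opening in mm; "finger_force": force on a finger pad.
Only numpy, scipy, OpenCV 4.12 (cv2) and the standard library are available. Lean on these libraries where they do the work, as an engineer would, in place of code of your own. Each camera call takes 0.05 s, during which the arm holds its last target. There are 200 camera calls.

## Task

Some drink cartons have toppled over out of their row on the carrier. Stand every one upright on the blue lane in line with the others; then put the white hood over the whole row, squarely down on the board with the row inside, and swing the red clamp arm fully down over the hood. Leave the sharpener, pen pot and card box where they are.

Things in the scene. Friction and masses are not known exactly. Their poses are not given: they have to be found in the camera images.
- carrier: fixed wooden board, 12 mm thick, with a blue strip (the lane) for a row of cartons and a steel post at its -y (right-hand, far) end. Origin: under the middle of the lane, on the table; y along the lane, x across it to the side away from the robot; turned 17 to 33 degrees anticlockwise from the robot frame. The board reaches from x -52 to +185 mm and y -305 to +205 mm.
- lane (a point): middle of the lane, on the board's upper face; same axes as the carrier. The blue strip is 85 mm (x) by 360 mm (y). It has room for five cartons at about y = -144, -72, 0, 72, 144 mm, x = 0.
- clamp (a joint): angle of the red clamp arm: 0 = down, level over the lane's end and the hood's top; grows as it opens, to 2.0 (leaning outward past upright). Stiff hinge: stays where it is left; about 1 N at its tip moves it. It turns about the carrier's x axis.
- clamp_pivot (a point): hinge axis of the clamp arm, at the top of the post: 147 mm above the table, 250 mm from the lane's middle towards the carrier's -y. The post is 24 x 26 mm and reaches to 138 mm.
- clamp_tip (a point): free end of the red clamp arm, on its mid line, 125 mm from the pivot. The arm is a bar 22 mm wide and 12 mm thick; when down it points along the carrier's +y, its underside 7 mm above the seated hood's top.
- hood: white cover hood, a box open below: 95 mm (its x) by 370 mm (its y) by 122 mm high, walls and top 5 mm, with a grey weighted rim 25 mm high, 0.4 kg, and a wooden fin handle upright on the middle of its top: 14 mm thick (x), 90 mm long (y), 42 mm high. Origin: centre of its lower rim plane, z up. Starts standing on the table left of the carrier; either way round fits.
- sharpener: black pencil sharpener, cylinder 64 mm across, 97 mm high; leave it alone. Origin: centre of its underside.
- penpot: white square pen pot, 80 x 80 x 100 mm, with pens up to 155 mm; leave it alone. Origin: centre of its underside.
- cardbox: low red card box 100 x 150 x 50 mm; leave it alone. Origin: centre of its underside.
- carton1: square drink carton 42 x 42 x 95 mm, 0.17 kg, with a round blue cap (20 mm across, 10 mm high) in the middle of its top; white with a orange band. Origin: centre of its underside; its z axis points to the cap. It starts tipped over, lying across the lane, its base in the lane and its cap to the carrier's +x, away from the robot. May be absent.
- carton2: square drink carton 42 x 42 x 95 mm, 0.17 kg, with a round blue cap (20 mm across, 10 mm high) in the middle of its top; white with a green band. Origin: centre of its underside; its z axis points to the cap. It starts tipped over, lying across the lane, its base in the lane and its cap to the carrier's +x, away from the robot. May be absent.
- carton3: square drink carton 42 x 42 x 95 mm, 0.17 kg, with a round blue cap (20 mm across, 10 mm high) in the middle of its top; white with a yellow band. Origin: centre of its underside; its z axis points to the cap. It starts tipped over, lying across the lane, its base in the lane and its cap to the carrier's +x, away from the robot. May be absent.
- carton4: square drink carton 42 x 42 x 95 mm, 0.17 kg, with a round blue cap (20 mm across, 10 mm high) in the middle of its top; white with a orange band. Origin: centre of its underside; its z axis points to the cap. It starts tipped over, lying across the lane, its base in the lane and its cap to the carrier's +x, away from the robot. May be absent.
- carton5: square drink carton 42 x 42 x 95 mm, 0.17 kg, with a round blue cap (20 mm across, 10 mm high) in the middle of its top; white with a green band. Origin: centre of its underside; its z axis points to the cap. It starts standing in the lane.
Mind the look-alikes: they are no part of the job. What is shaped like the carton4 but pink or purple is not meant.

How it is judged (in metres and radians):
On the way, in this order (a step that is already met when the one before it is completed fails the run):
1. all cartons stand upright in the lane (angle between each of carton1, carton2, carton3, carton4, carton5's own z axis and vertical below 0.12 rad and x of carton1 in the frame of lane between -0.022 and 0.022 m and y of carton1 in the frame of lane between -0.16 and 0.16 m and z of carton1 in the frame of lane between -0.008 and 0.008 m and linear speed of each of carton1, carton2, carton3, carton4, carton5 below 0.03 m/s and x of carton2 in the frame of lane between -0.022 and 0.022 m and y of carton2 in the frame of lane between -0.16 and 0.16 m and z of carton2 in the frame of lane between -0.008 and 0.008 m and x of carton3 in the frame of lane between -0.022 and 0.022 m and y of carton3 in the frame of lane between -0.16 and 0.16 m and z of carton3 in the frame of lane between -0.008 and 0.008 m and x of carton4 in the frame of lane between -0.022 and 0.022 m and y of carton4 in the frame of lane between -0.16 and 0.16 m and z of carton4 in the frame of lane between -0.008 and 0.008 m and x of carton5 in the frame of lane between -0.022 and 0.022 m and y of carton5 in the frame of lane between -0.16 and 0.16 m and z of carton5 in the frame of lane between -0.008 and 0.008 m), for 0.2 s.
2. the hood sits down over the row (x of hood in the frame of lane between -0.02 and 0.02 m and y of hood in the frame of lane between -0.03 and 0.03 m and z of hood in the frame of lane between -0.005 and 0.005 m and angle between the y axis of hood and the y axis of carrier, either way round below 0.08 rad and angle between hood's own z axis and vertical below 0.05 rad and linear speed of hood below 0.03 m/s), for 0.2 s.
3. the clamp arm is down (value of joint clamp below 0.08 rad), for 0.2 s.
At the end, for the whole second after the job is handed in: Every carton present stands upright (0.12 rad) on the lane (within 22 mm of its centre line, 160 mm of its middle), the hood sits on the board over them (20 mm across, 30 mm along, 5 mm in height, 0.08 rad square), the clamp arm is down (below 0.08 rad), all at rest (all of step 1 and all of step 2 and value of joint clamp below 0.08 rad); the robot touches nothing.
It fails at once if the sharpener is pushed aside or tipped (distance of sharpener from where it was at the start of the episode above 0.03 m or angle between sharpener's own z axis and vertical above 0.4 rad).
It fails at once if the penpot is pushed aside or tipped (distance of penpot from where it was at the start of the episode above 0.03 m or angle between penpot's own z axis and vertical above 0.4 rad).
It fails at once if the cardbox is pushed aside or tipped (distance of cardbox from where it was at the start of the episode above 0.03 m or angle between cardbox's own z axis and vertical above 0.4 rad).
Of carton1, carton2, carton3, carton4 only 3 to 4 are there at a start; the rules pass over those that are not, and their reading is None.
At some moment in a run one of hood may be knocked a few centimetres aside while the robot is not near it.
Once in a run the grip may slacken for a moment while it holds something.
It also fails if it takes over 192 s, if anything falls off the work surface, if the arm or the gripper's body presses on something with over 40 N, if the wrist force passes 120 N, or if a joint passes its speed limit or range.

## Working session

There is one attempt and no reset: what is moved stays moved. The work goes in short steps, each a Python script; the robot and the scene stay as the last script left them, time stands still between calls to the robot, and variables do not carry over. Pictures are saved under pics/ and viewed, at most 14 in all, crops included, and the job is handed in when it is done.

```bash
ls; mkdir -p pics; python3 - <<'E'
from plant import bot
import cv2,numpy as np
for n in("top","side"):
    im=bot.camera(n); cv2.imwrite(f"pics/{n}0.png",im[...,::-1]); c=bot.get_calibration(n); print(n,c)
print(bot.read_state())
E
```

```text
pics
top {'fx': 443.2915691168333, 'fy': 443.2915691168333, 'cx': 328.64026270104966, 'cy': 239.13828288191235, 'view': array([[-1.20029573e-02, -9.99904644e-01,  6.82879914e-03,
        -1.60540178e+01],
       [ 9.97084631e-01, -1.14538985e-02,  7.54390284e-02,
        -5.65079585e+02],
       [-7.53536184e-02,  7.71438211e-03,  9.97127033e-01,
        -1.08014915e+03],
       [ 0.00000000e+00,  0.00000000e+00,  0.00000000e+00,
         1.00000000e+00]])}
side {'fx': 511.33659487720865, 'fy': 511.33659487720865, 'cx': 320.02857331546625, 'cy': 246.08182766654173, 'view': array([[-9.98292476e-01, -5.82008038e-02,  4.97977286e-03,
         5.53931535e+02],
       [ 3.76584064e-02, -5.76074036e-01,  8.16529577e-01,
        -1.08413282e+02],
       [-4.46539598e-02,  8.15322863e-01,  5.77282125e-01,
        -1.03330111e+03],
       [ 0.00000000e+00,  0.00000000e+00,  0.00000000e+00,
         1.00000000e+00]])}
{'t': 0.1, 'joint_pos': array([ 1.46206877e+00,  3.59328942e-01,  1.11426902e-02, -2.57319688e-04,
       -1.22411455e+00, -2.88091010e-01]), 'qvel': array([ 0.00122097, -0.0014605 ,  0.00130387,  0.00152818,  0.0004544 ,
       -0.00016421]), 'tau': array([-2.84429865e-03, -5.84163630e+01,  2.93752921e+01,  7.01549962e+00,
        1.01675437e-02, -4.92768561e-05]), 'tcp_pos': array([260.7570565 , 622.12351409, 225.71337725]), 'eef_rot': array([ 9.80372444e-01, -1.97152964e-01, -5.31146087e-05,  7.60049265e-04]), 'contact_force': array([-0.27128103,  0.39610319,  0.32086868]), 'moment': array([-0.04182042, -0.00529699, -0.03885339]), 'finger_force': 0.0, 'width': 87.92268795284463}
```

View pics/top0.png

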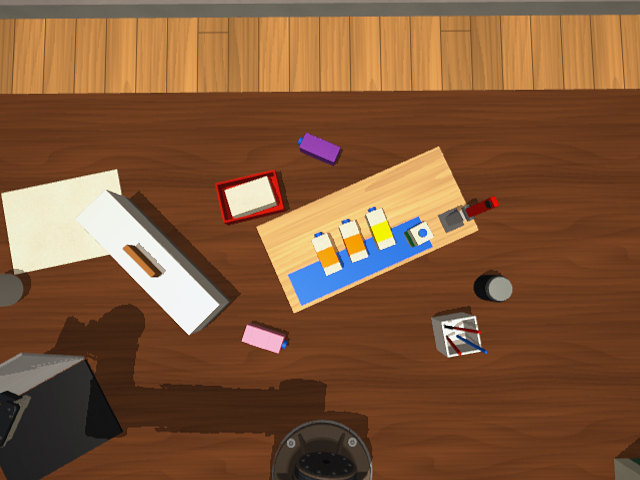

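View pics/side0.png

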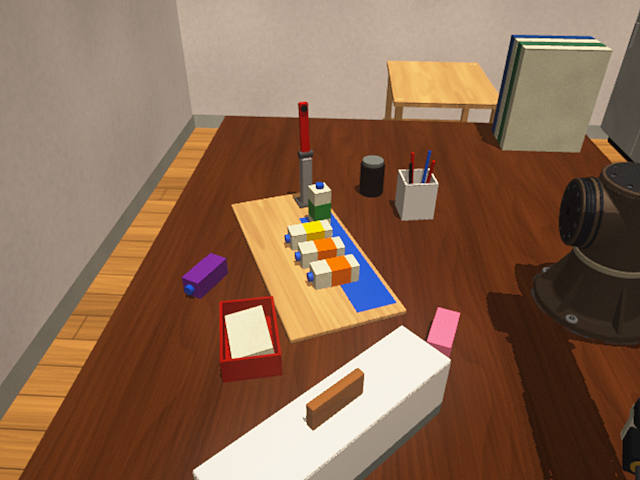

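The top view shows three fallen cartons: orange (326,254), orange (352,242) and yellow (381,228). Green carton5 is standing at (420,234). Lookalikes are the pink carton (264,338) and the purple one (320,149), and both are rejected. The hood is at (152,262) with its fin at (142,261), and the clamp is open at (480,207). The side view agrees: orange at (333,271) and (320,250), yellow at (309,234), caps to the left (+x).

```bash
cat > h.py <<'E'
from plant import bot
import cv2,numpy as np
from scipy.spatial.transform import Rotation as R
def ray(n,uv,z):
    c=bot.get_calibration(n);V=c["view"];uv=np.asarray(uv,float).reshape(-1,2)
    d=np.c_[(uv[:,0]-c["cx"])/c["fx"],-(uv[:,1]-c["cy"])/c["fy"],-np.ones(len(uv))]@V[:3,:3]
    o=-V[:3,:3].T@V[:3,3]
    return o+d*((z-o[2])/d[:,2])[:,None]
def proj(n,P):
    c=bot.get_calibration(n);V=c["view"];q=np.asarray(P,float).reshape(-1,3)@V[:3,:3].T+V[:3,3]
    return np.c_[c["cx"]+c["fx"]*q[:,0]/-q[:,2],c["cy"]-c["fy"]*q[:,1]/-q[:,2]]
def comps(mask,amin):
    k,l,s,c=cv2.connectedComponentsWithStats(mask.astype(np.uint8))
    return [(l==i) for i in range(1,k) if s[i,4]>=amin]
def rect(n,mask,z):
    "min-area rectangle of a mask on plane z: centre, (long,short), unit vector of long side"
    v,u=np.nonzero(mask);h=cv2.convexHull(np.c_[u,v].astype(np.float32))[:,0]
    P=ray(n,h,z)[:,:2].astype(np.float32);b=cv2.boxPoints(cv2.minAreaRect(P))
    e=[b[1]-b[0],b[2]-b[1]];L=[np.linalg.norm(x) for x in e];i=int(np.argmax(L))
    return b.mean(0),(L[i],L[1-i]),e[i]/L[i]
def hsv(im): return [x.astype(int) for x in cv2.split(cv2.cvtColor(im,cv2.COLOR_RGB2HSV))]
def hood(im=None):
    if im is None: im=bot.camera("top")
    H,S,V=hsv(im);m=(S<40)&(V>195)
    m[:, :]&=True
    c=max(comps(m,500),key=lambda a:a.sum()) 
    f=(H>5)&(H<18)&(S>100)&(V>110)
    v,u=np.nonzero(c);x=cv2.convexHull(np.c_[u,v]);hm=np.zeros(c.shape,np.uint8);cv2.fillConvexPoly(hm,x,1)
    fin=max(comps(f&(hm>0),30),key=lambda a:a.sum())
    return rect("top",c,122),rect("top",fin,164)
E
python3 - <<'E'
from h import *
im=bot.camera("top");H,S,V=hsv(im)
wood=(H>8)&(H<22)&(V>150)&(S>60);wood[:130]=0;wood[330:]=0
b=max(comps(wood,500),key=lambda a:a.sum());r=rect("top",b,12);print("board",r)
blue=(H>105)&(H<125)&(S>180)&(V>120);l=max(comps(blue,100),key=lambda a:a.sum());rl=rect("top",l,12);print("lane",rl)
y=r[2] if r[2][1]>0 else -r[2]; x=np.array([y[1],-y[0]])
o=r[0]-66.5*x+50*y; print("o",o,"yaw",np.degrees(np.arctan2(x[1],x[0])), "lane ctr offset", [(rl[0]-o)@x,(rl[0]-o)@y])
print("hood",hood(im))
hull=np.zeros(b.shape,np.uint8);v,u=np.nonzero(b|l);cv2.fillConvexPoly(hull,cv2.convexHull(np.c_[u,v]),1)
yel=(H>24)&(H<34)&(S>150);ora=(H>9)&(H<19)&(S>230)&(V>200);wh=(S<50)&(V>150)
for m in comps((wh|yel|ora)&(hull>0),100):
    q=rect("top",m,54);d=q[0]-o;print("carton",q[0],q[1],"lane",d@x,d@y,"skew",np.degrees(np.arctan2(q[2]@y,q[2]@x)), "yel",(m&yel).sum(),"ora",(m&ora).sum())
cv2.imwrite("pics/crop0.png",cv2.resize(im[130:330,240:510,::-1],None,fx=2.9,fy=2.9,interpolation=cv2.INTER_CUBIC))
E
```

```text
board (array([ 592.5763 , -120.02866], dtype=float32), (np.float32(509.39697), np.float32(237.72495)), array([ 0.3966736, -0.9179597], dtype=float32))
lane (array([ 512.2985 , -100.92401], dtype=float32), (np.float32(355.92648), np.float32(81.26023)), array([ 0.396821 , -0.9178961], dtype=float32))
o [ 511.6983   -100.509476] yaw 23.37039 lane ctr offset [np.float32(0.38654223), np.float32(-0.61861825)]
hood ((array([568.277 , 460.3939], dtype=float32), (np.float32(549.1206), np.float32(283.80276)), array([0.36503446, 0.93099403], dtype=float32)), (array([482.08057, 473.71915], dtype=float32), (np.float32(206.91264), np.float32(88.709724)), array([0.04787472, 0.9988533 ], dtype=float32)))
carton [ 587.0655  -148.00946] (np.float32(94.44642), np.float32(41.95141)) lane 50.342056 -73.499245 skew -2.6895137 yel 292 ora 0
carton [585.43835 -71.40347] (np.float32(39.816986), np.float32(35.248264)) lane 79.23598 -2.5325928 skew -95.56521 yel 0 ora 2
carton [ 574.9814  -247.57352] (np.float32(44.155846), np.float32(42.70305)) lane -0.24510574 -160.10158 skew 2.457082 yel 0 ora 0
carton [555.86957    -3.8730311] (np.float32(40.027008), np.float32(33.061707)) lane 78.88057 71.18678 skew -91.385086 yel 0 ora 0
carton [521.04346 -94.49663] (np.float32(40.8291), np.float32(17.025763)) lane 10.963612 1.8125765 skew -94.09068 yel 0 ora 0
carton [491.08917  -30.755852] (np.float32(40.94777), np.float32(17.281332)) lane 8.751068 72.20611 skew -90.9261 yel 0 ora 0
```

View pics/crop0.png

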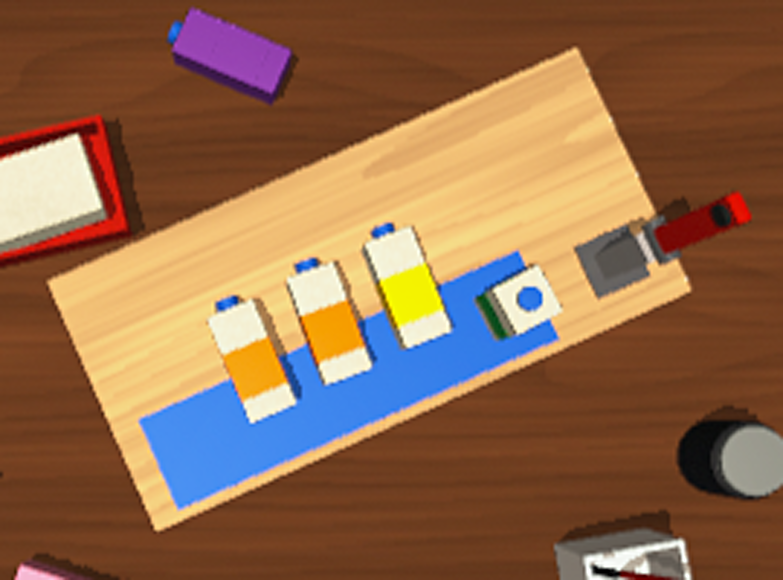

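The crop shows white bodies with orange, orange and yellow bands, caps to +x. These are the right cartons. Next I fix the hood mask, locate the obstacles and check IK.

```bash
cat >> h.py <<'E'
O=np.array([511.7,-100.5,0]);YAW=np.radians(23.37)
def W(p): return O+R.from_euler("z",YAW).apply(p)
def tool(alpha,skew=0,s=1):
    "tool axis pitched alpha from down towards carrier +x, closing line along carrier y turned by skew"
    z=np.array([np.sin(alpha),0,-np.cos(alpha)]);y=np.array([0,s,0.]);M=np.c_[np.cross(y,z),y,z]
    return R.from_euler("z",YAW+skew)*R.from_matrix(M)
def hood(im=None):
    if im is None: im=bot.camera("top")
    H,S,V=hsv(im);c=max(comps((S<20)&(V>205),500),key=lambda a:a.sum())
    c=cv2.morphologyEx(c.astype(np.uint8),cv2.MORPH_OPEN,np.ones((7,7)))
    c=max(comps(c,500),key=lambda a:a.sum());v,u=np.nonzero(c);hm=np.zeros(c.shape,np.uint8);cv2.fillConvexPoly(hm,cv2.convexHull(np.c_[u,v]),1)
    f=comps((S>80)&(hm>0)&(V>100),30)
    return rect("top",c,122),[rect("top",k,164) for k in f]
G,BACK=60,8
def pose(base,alpha_rel,alpha0,skew,s):
    """TCP pose when the carton (base centre, lane frame incl z) has been pitched up by alpha_rel from lying"""
    a=alpha0+alpha_rel;q=tool(a,skew,s);ax=np.array([np.cos(alpha_rel),0,np.sin(alpha_rel)])
    d=np.array([np.sin(a),0,-np.cos(a)])
    p=np.array(base)+R.from_euler("z",skew).apply(G*ax+(19-BACK)*d)
    return W(p),q.as_quat()
E
python3 - <<'E'
from h import *
im=bot.camera("top")
print(hood(im))
L=lambda P:R.from_euler("z",-YAW).apply(P-O)
for n,uv,z in(("sharp",(501,289),97),("pen",(462,336),100),("c5",(423,233),117),("clampend",(497,203),147)):
    P=ray("top",uv,z);print(n,P,L(P))
for s in(1,-1):
  for a0 in(-20,-30):
    for y in(-73,0,75):
      r=[]
      for rel in(0,30,60,90):
        p,q=pose([2,y,33+ (rel>0)*30],np.radians(rel),np.radians(a0),0,s);j=bot.solve_ik(p,q);r.append(None if j is None else np.round(j,2).tolist())
      print(s,a0,y,r)
E
```

```text
((array([513.1339, 388.4218], dtype=float32), (np.float32(367.1817), np.float32(93.644554)), array([0.7113116, 0.7028768], dtype=float32)), [(array([512.8229 , 386.39722], dtype=float32), (np.float32(87.83781), np.float32(13.452751)), array([0.70480967, 0.7093965 ], dtype=float32))])
sharp [[ 439.56053134 -417.21190589   97.        ]] [[-191.85058002 -262.11426749   97.        ]]
pen [[ 334.53174043 -322.70411595  100.        ]] [[-250.77491587 -133.69817844  100.        ]]
c5 [[ 569.16181051 -236.71623574  117.        ]] [[  -1.28474245 -147.83461023  117.        ]]
clampend [[ 631.52606158 -396.46874754  147.        ]] [[  -7.40529969 -319.21927588  147.        ]]
1 -20 -73 [[0.14, 0.62, -0.16, 0.1, -1.13, -1.36], [0.04, 0.31, -0.4, -0.1, -0.7, -1.13], [-0.33, 0.21, -0.41, -0.89, -0.59, -0.16], [-0.92, 0.46, -0.49, -1.55, -1.15, 0.91]]
1 -20 0 [[0.25, 0.57, -0.23, 0.06, -1.11, -1.45], [0.18, 0.25, -0.51, -0.07, -0.65, -1.29], [-0.18, 0.12, -0.53, -0.9, -0.48, -0.26], [-0.91, 0.43, -0.63, -1.62, -1.14, 1.03]]
1 -20 75 [[0.36, 0.54, -0.28, 0.02, -1.1, -1.54], [0.34, 0.19, -0.61, -0.0
[... 961 characters left out ...]
, -2.12]]
-1 -20 75 [[0.36, 0.54, -0.28, 0.02, -1.1, 1.61], [0.34, 0.19, -0.61, -0.02, -0.6, 1.65], [0.06, 0.03, -0.66, -0.82, -0.3, 2.64], [-0.89, 0.41, -0.78, -1.69, -1.15, -1.97]]
-1 -30 -73 [[0.16, 0.71, -0.05, 0.13, -1.32, 1.76], [0.08, 0.38, -0.32, 0.0, -0.87, 1.9], [-0.15, 0.2, -0.44, -0.54, -0.54, 2.54], [-0.79, 0.32, -0.46, -1.42, -0.95, -2.5]]
-1 -30 0 [[0.26, 0.67, -0.12, 0.08, -1.3, 1.68], [0.21, 0.32, -0.41, 0.0, -0.84, 1.77], [0.03, 0.11, -0.58, -0.47, -0.42, 2.33], [-0.74, 0.26, -0.59, -1.49, -0.92, -2.44]]
-1 -30 75 [[0.37, 0.64, -0.16, 0.02, -1.29, 1.6], [0.35, 0.27, -0.49, 0.0, -0.81, 1.63], [0.29, 0.03, -0.78, -0.24, -0.25, 1.91], [-0.69, 0.19, -0.72, -1.57, -0.88, -2.36]]
```

```bash
python3 - <<'E'
from h import *
for a0 in(-35,-40,-45):
    for y,t in((-73,-73),(0,0),(75,75)):
      prev=None;J=[]
      for rel in range(0,91,15):
        u=rel/90
        p,q=pose([2*(1-u),y,33+(rel>0)*40],np.radians(rel),np.radians(a0),0,1);j=bot.solve_ik(p,q);J.append(j if j is not None else np.full(6,np.nan))
      J=np.array(J);print(a0,y,J[0].round(2),J[-1].round(2),"maxstep",np.abs(np.diff(J,axis=0)).max(0).round(2),"maxj5",J[:,4].max())
E
```

```text
-35 -73 [ 0.17  0.76  0.    0.14 -1.41 -1.39] [-0.69  0.25 -0.44 -1.3  -0.86  0.44] maxstep [0.35 0.21 0.15 0.49 0.25 0.62] maxj5 -0.5786358429514005
-35 0 [ 0.26  0.72 -0.06  0.08 -1.39 -1.47] [-0.63  0.17 -0.56 -1.36 -0.8   0.47] maxstep [0.44 0.21 0.16 0.56 0.3  0.77] maxj5 -0.4776393463957591
-35 75 [ 0.37  0.69 -0.11  0.02 -1.38 -1.54] [-0.53  0.07 -0.68 -1.44 -0.73  0.49] maxstep [0.62 0.22 0.18 0.7  0.42 1.09] maxj5 -0.30933822607999595
-40 -73 [ 0.17  0.81  0.05  0.15 -1.5  -1.4 ] [-0.59  0.21 -0.43 -1.18 -0.77  0.26] maxstep [0.34 0.21 0.15 0.48 0.25 0.66] maxj5 -0.582261762644857
-40 0 [ 0.27  0.77 -0.01  0.09 -1.48 -1.47] [-0.5   0.12 -0.55 -1.23 -0.7   0.25] maxstep [0.43 0.22 0.16 0.59 0.26 0.83] maxj5 -0.4586930318018547
-40 75 [ 0.37  0.74 -0.05  0.03 -1.47 -1.54] [-0.36  0.02 -0.65 -1.27 -0.59  0.2 ] maxstep [0.59 0.22 0.18 0.86 0.34 1.22] maxj5 -0.2524210377097216
-45 -73 [ 0.18  0.86  0.11  0.16 -1.58 -1.41] [-0.48  0.18 -0.43 -1.03 -0.7   0.06] maxstep [0.32 0.21 0.15 0.51 0.25 0.66] maxj5 -0.5747523220789907
-45 0 [ 0.27  0.83  0.04  0.1  -1.57 -1.47] [-0.36  0.08 -0.54 -1.06 -0.6  -0.  ] maxstep [0.38 0.22 0.16 0.61 0.26 0.82] maxj5 -0.4577550260479262
-45 75 [ 0.37  0.8   0.    0.03 -1.56 -1.54] [-0.15 -0.02 -0.66 -1.05 -0.45 -0.15] maxstep [0.44 0.22 0.18 0.84 0.29 1.11] maxj5 -0.2872608479533656
```

```bash
cat >> h.py <<'E'
A0=np.radians(-40)
def stand(base,skew,ty):
    b=np.array([base[0],base[1],33.]);sk=np.radians(skew)
    p,q=pose(b,0,A0,sk,1);d=R.from_quat(q).apply([0,0,1])
    bot.move_ptp(p-d*130+[0,0,150],q);bot.move_gripper(51,30)
    bot.line_to(p-d*80,250);bot.line_to(p,80)
    bot.move_gripper(30,30);w0=bot.read_state()["width"]
    bot.line_to(p+[0,0,60],120)
    for rel in(30,60,90):
        u=rel/90;p,q=pose([base[0]*(1-u),base[1]*(1-u)+ty*u,33+60*(1-u)+21*0+30*u],np.radians(rel),A0,sk*(1-u),1)
        bot.move_ptp(p,q)
    s=bot.read_state();print("grip",w0,s["width"],s["finger_force"],"t",s["t"])
    p,q=pose([0,ty,13],np.pi/2,A0,0,1);bot.line_to(p,60)
    s=bot.read_state();print("err",s["tcp_pos"]-p,"F",s["contact_force"])
def release():
    bot.move_gripper(51);s=bot.read_state();d=R.from_quat(s["eef_rot"]).apply([0,0,1])
    bot.line_to(s["tcp_pos"]-d*60,120);bot.line_to(s["tcp_pos"]-d*140+[0,0,60],250)
E
python3 - <<'E'
from h import *
s=bot.read_state();bot.line_to(s["tcp_pos"]+[0,0,100],200)
p=W([60,0,320]);bot.move_ptp(p,tool(0,0,1).as_quat())
stand([2.9,-71.3],-2.7,-73)
a=bot.camera("side")[90:340,180:440];b=bot.camera("top")[130:330,240:500]
cv2.imwrite("pics/y1.png",np.hstack([cv2.resize(a,(390,375)),cv2.resize(b,(400,375))])[...,::-1])
E
```

```text
grip 41.63102846613297 41.629285836879845 29.992053508758545 t 10.45
err [ 0.13044912 -0.09718502  0.17331678] F [-0.65862068 -0.07142964 -1.25595982]
```

View pics/y1.png

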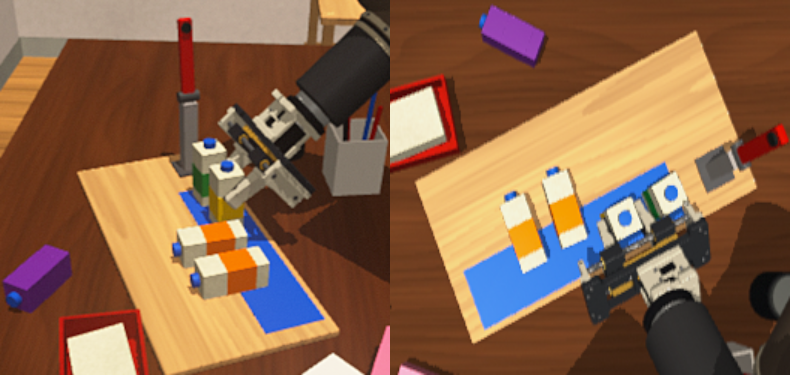

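The yellow carton is upright in the gripper beside green, at about (225,190) on the left half. I'll release it and do the two orange ones.

```bash
python3 - <<'E'
from h import *
release()
stand([2.5,2.3],-3.6,0)
im=bot.camera("side");a=im[90:340,180:440]
release()
b=bot.camera("side")[90:340,180:440]
cv2.imwrite("pics/y2.png",np.hstack([cv2.resize(a,(390,375)),cv2.resize(b,(390,375))])[...,::-1])
E
```

```text
grip 41.69565955446558 41.96168669426673 29.991061091423035 t 20.45
err [ 0.07693391 -0.02436072 -0.01117553] F [ 0.89324175  0.61862691 -1.44827883]
```

View pics/y2.png

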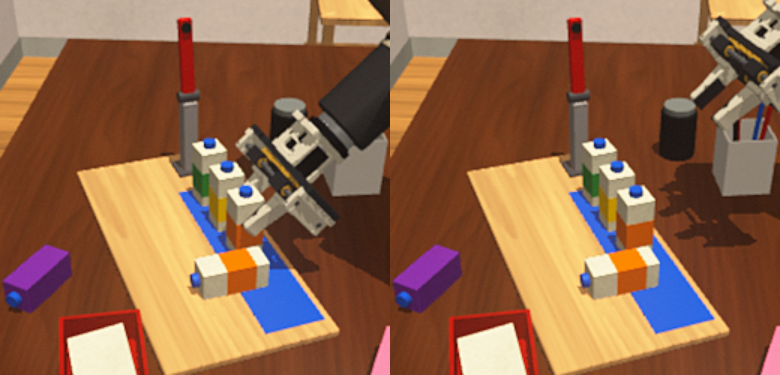

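Three cartons now stand, the orange at about (635,215). The last one goes next.

```bash
python3 - <<'E'
from h import *
stand([0.2,72.3],-0.9,74)
release()
s=bot.read_state();bot.line_to(s["tcp_pos"]+[0,0,100],200)
a=bot.camera("side")[90:340,180:440];t=bot.camera("top");b=t[130:330,240:500]
cv2.imwrite("pics/y3.png",np.hstack([cv2.resize(a,(390,375)),cv2.resize(b,(400,375))])[...,::-1])
# caps: blue blobs projected at z=117
H,S,V=hsv(t);wh=(S<50)&(V>170)
blue=(H>105)&(H<125)&(S>150)&(V>100)
for m in comps(blue,30):
    v,u=np.nonzero(m)
    if m.sum()<250: print(m.sum(),(u.mean(),v.mean()),R.from_euler("z",-YAW).apply(ray("top",[u.mean(),v.mean()],117)-O).round(1))
print(hood(t),bot.read_state()["tcp_pos"],bot.read_state()["t"])
E
```

```text
grip 41.73109166257794 42.037477306336974 29.987767338752747 t 30.6583
err [ 0.05598584 -0.07359911 -0.04200022] F [ 0.3119025   0.18032835 -2.70303523]
52 (np.float64(422.5), np.float64(232.5)) [[   0.2 -147.3  117. ]]
51 (np.float64(392.54901960784315), np.float64(246.05882352941177)) [[-1.00e-01 -7.21e+01  1.17e+02]]
47 (np.float64(363.29787234042556), np.float64(259.06382978723406)) [[1.00e-01 7.00e-01 1.17e+02]]
48 (np.float64(333.5625), np.float64(272.3125)) [[  0.3  74.3 117. ]]
51 (np.float64(474.4117647058824), np.float64(345.921568627451)) [[-277.6 -145.9  117. ]]
((array([517.1703 , 422.09912], dtype=float32), (np.float32(369.68134), np.float32(93.663895)), array([0.71087  , 0.7033233], dtype=float32)), [(array([517.5243 , 420.75693], dtype=float32), (np.float32(87.97018), np.float32(13.438691)), array([0.7040697, 0.7101309], dtype=float32))]) [391.79651072 -71.08441225 313.52109148] 34.15
```

View pics/y3.png

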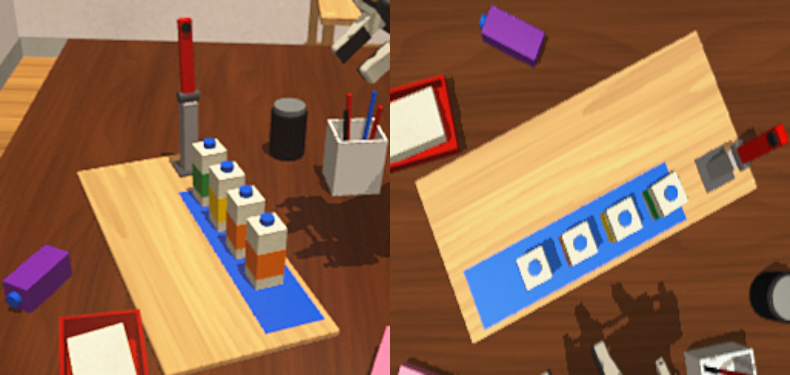

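All four cartons stand with caps at x≈0 and y = -147, -72, 1 and 74. The hood has been knocked to (517,421), so I'll use that new pose and carry it.

```bash
cat > hd.py <<'E'
from h import *
def gethood(lift=150):
    r,f=hood();c=f[0][0];ang=np.arctan2(r[2][1],r[2][0]);sk=ang-YAW
    sk=(sk+np.pi/2)%np.pi-np.pi/2   # closing = carrier y + sk = long+90
    return c,sk
E
python3 - <<'E'
from hd import *
c,sk=gethood();print(c,np.degrees(sk))
best=None
for s in(1,-1):
    for f in(np.pi/2,-np.pi/2):
        j=[bot.solve_ik([*c,127],tool(0,sk,s).as_quat()),bot.solve_ik(W([0,0,139]),tool(0,f,s).as_quat())]
        print(s,f,[None if x is None else x.round(2) for x in j])
E
```

```text
[517.5243  420.75693] 21.319186663868486
1 1.5707963267948966 [array([ 0.97,  0.42, -0.13,  0.  , -1.02, -1.77]), array([ 0.18,  0.18, -0.45,  0.  , -0.94,  0.23])]
1 -1.5707963267948966 [array([ 0.97,  0.42, -0.13,  0.  , -1.02, -1.77]), array([ 0.18,  0.18, -0.45,  0.  , -0.94, -2.92])]
-1 1.5707963267948966 [array([ 0.97,  0.42, -0.13,  0.  , -1.02,  1.38]), array([ 0.18,  0.18, -0.45,  0.  , -0.94, -2.92])]
-1 -1.5707963267948966 [array([ 0.97,  0.42, -0.13,  0.  , -1.02,  1.38]), array([ 0.18,  0.18, -0.45,  0.  , -0.94,  0.23])]
```

```bash
python3 - <<'E'
from hd import *
s=bot.read_state();bot.line_to(s["tcp_pos"]+[0,0,30],150)
c,sk=gethood();q=tool(0,sk,1).as_quat()
bot.move_ptp([*c,330],q);bot.move_gripper(60,60)
c,sk2=gethood() if False else (c,sk)
bot.line_to([*c,190],200);bot.line_to([*c,128],60)
print(bot.read_state()["contact_force"])
bot.move_gripper(5,60);print("w",bot.read_state()["width"])
bot.line_to([*c,170],60);s=bot.read_state();print("lift",s["contact_force"],s["moment"],s["width"])
bot.line_to([*c,290],150)
T=W([0,0,290])
for u in(.33,.67,1.):
    p=np.array([*c,290])*(1-u)+T*u;bot.move_ptp(p,tool(0,sk+(np.pi/2-sk)*u,1).as_quat())
s=bot.read_state();print("over",s["contact_force"],s["moment"],s["width"],s["t"],s["tcp_pos"]-T)
im=np.hstack([cv2.resize(bot.camera(n),(400,300)) for n in("side","top")]);cv2.imwrite("pics/h1.png",im[...,::-1])
E
```

```text
[ 0.38608704 -0.77038026 -0.13136421]
w 13.42431957659928
lift [ 0.6346937  -0.29890399 -3.72022234] [ 0.0940253  -0.12267593 -0.05642746] 13.510601821466933
over [ 0.19006856  0.43720248 -2.96533518] [ 0.05120253 -0.05695119  0.00015103] 13.737306861870518 43.7417 [ 0.48061076  0.58471439 -0.3681615 ]
```

View pics/h1.png

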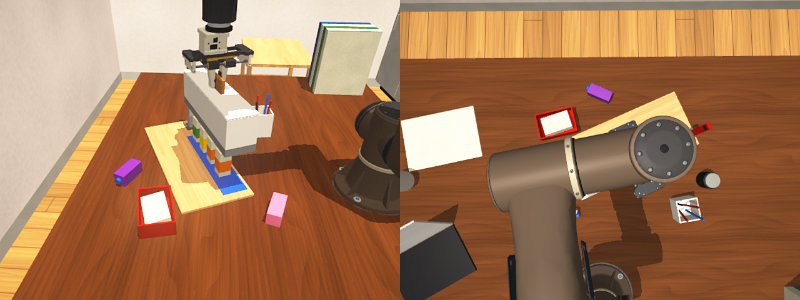

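The hood hangs over the row, aligned with the lane: in the side view the hood is at (228,110) and the cartons at (212,145). I'll lower it with force checks.

```bash
python3 - <<'E'
from hd import *
for z in(250,225,200,180,160,147,143,141,140):
    bot.line_to(W([0,0,z]),80 if z>145 else 30);F=bot.read_state()["contact_force"];print(z,F.round(1))
    if F[2]>6 or np.hypot(*F[:2])>8: print("stop");break
s=bot.read_state();print(s["width"],s["moment"])
cv2.imwrite("pics/h2.png",cv2.resize(bot.camera("side")[60:320,150:450],(690,598))[...,::-1])
E
```

```text
250 [-0.4 -0.3 -4.3]
225 [ 0.4 -0.4 -3.4]
200 [-0.1 -0.5 -1.7]
180 [ 0.1 -0.6 -2.7]
160 [ 0.1  0.2 -3.7]
147 [ 0.4 -0.4 -3.6]
143 [-0.   0.4 -3.6]
141 [-0.8 -1.1 -3.1]
140 [ 0.4 -0.  -3. ]
13.607489184323224 [ 0.04116748 -0.06256193  0.0391165 ]
```

View pics/h2.png

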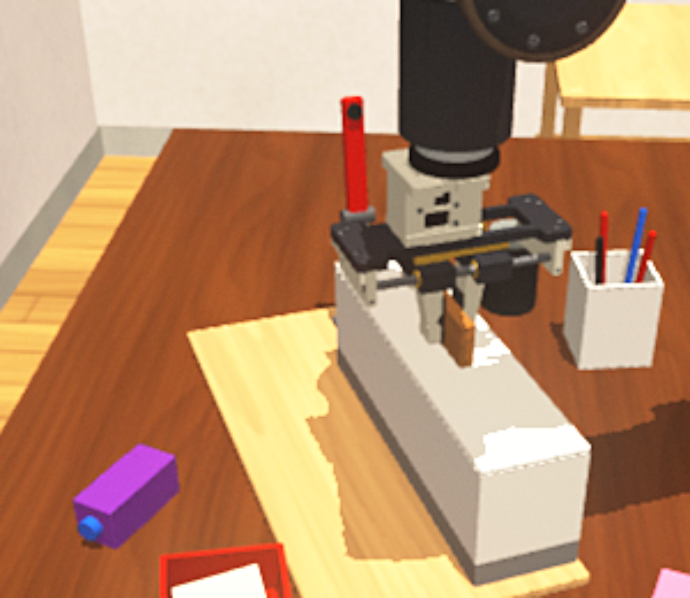

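The hood is just above the board and square to it (rim end at (530,565)). I'll settle it, release and check.

```bash
python3 - <<'E'
from hd import *
for z in np.arange(139.5,135,-.5):
    bot.line_to(W([0,0,z]),30);F=bot.read_state()["contact_force"];print(z,F[2].round(1))
    if F[2]>0: break
bot.move_gripper(40);bot.line_to(W([0,0,260]),100)
bot.move_gripper(0)
s=bot.read_state();bot.move_ptp(W([-60,150,300]),s["eef_rot"])
bot.pause(.2)
a=bot.camera("side")[60:320,150:450];t=bot.camera("top")
cv2.imwrite("pics/h3.png",np.hstack([cv2.resize(a,(400,350)),cv2.resize(t[100:340,230:520],(400,350))])[...,::-1])
np.save("t.npy",t);print(bot.read_state()["t"])
E
```

```text
139.5 1.6
51.4833
```

View pics/h3.png

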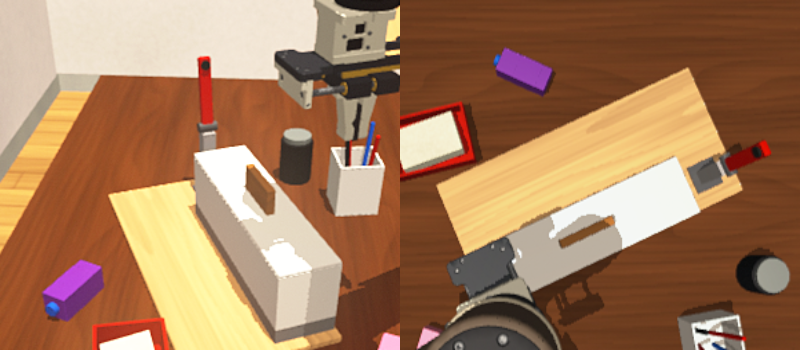

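```bash
python3 - <<'E'
from hd import *
t=np.load("t.npy");H,S,V=hsv(t)
f=(H>5)&(H<18)&(S>80)&(V>60);m=np.zeros(f.shape,bool);m[245:290,330:390]=1
for k in comps(f&m,60):
    r=rect("top",k,176);print("fin",r[1],R.from_euler("z",-YAW).apply([*(r[0]-O[:2]),0]),np.degrees(np.arctan2(r[2][1],r[2][0])-YAW))
red=((H<5)|(H>172))&(S>170)&(V>80);red[:150]=0;red[:,:440]=0;red[:,510:]=0;red[235:]=0
v,u=np.nonzero(red);print("red top u",u.min(),u.max(),"v",v.min(),v.max())
im=bot.camera("side");h,s,vv=hsv(im);r2=((h<5)|(h>172))&(s>170)&(vv>80);r2[:,:280]=0;r2[:,330:]=0;r2[220:]=0
v,u=np.nonzero(r2);print("red side u",u.min(),u.max(),"v",v.min(),v.max(), "top mean u",u[v<v.min()+5].mean())
for th in(1.2,1.4,1.6,1.8,2.):
    P=W([0,-250+125*np.cos(th),147+125*np.sin(th)]);print(th,proj("top",P).round(),proj("side",P).round())
q=tool(0,np.pi/2,1).as_quat()
for p in([0,-345,330],[0,-335,245],[0,-310,300],[0,-140,153]): print(p,bot.solve_ik(W(p),q))
E
```

```text
fin (np.float32(90.652725), np.float32(13.384663)) [-0.11460508  2.12865944  0.        ] -89.96842886074799
fin (np.float32(76.67884), np.float32(35.926525)) [-47.54595012   9.79368361   0.        ] 65.92796151063841
red top u 466 498 v 196 216
red side u 299 309 v 102 151 top mean u 302.6060606060606
1.2 [[466. 214.]] [[311. 114.]]
1.4 [[478. 208.]] [[308. 107.]]
1.6 [[490. 203.]] [[304. 103.]]
1.8 [[501. 198.]] [[301. 101.]]
2.0 [[510. 194.]] [[298. 101.]]
[0, -345, 330] [-0.32027581  0.49126821  0.44549953  0.         -1.52502765  0.72815925]
[0, -335, 245] [-0.31018001  0.49678793  0.2691223   0.         -1.3431307   0.71806345]
[0, -310, 300] [-0.28401569  0.44324809  0.30427132  0.         -1.43181956  0.69189914]
[0, -140, 153] [-0.06480531  0.31163977 -0.23346754  0.         -1.02568901  0.47268875]
```

The hood is centred (-0.1, 2.1 mm, square to 0.1°) and the clamp sits at about 1.7 rad. Now I swing it down.

```bash
python3 - <<'E'
from hd import *
q=tool(0,np.pi/2,1).as_quat()
bot.move_ptp(W([-60,100,340]),q);bot.move_ptp(W([0,-320,345]),q)
bot.line_to(W([0,-330,340]),150);bot.line_to(W([0,-330,246]),150)
r=108;mx=0
for th in np.arange(1.9,-.01,-.1):
    s,c=np.sin(th),np.cos(th)
    p=[0,-250+r*c-s*(6+11),147+r*s+6*max(c,0)-10*s]
    bot.line_to(W(p),90);F=bot.read_state()["contact_force"];mx=max(mx,np.linalg.norm(F))
    if np.linalg.norm(F)>15: print("force",th,F);break
print(mx,p,F)
for z in np.arange(152.5,148,-.5):
    bot.line_to(W([0,-142,z]),30);F=bot.read_state()["contact_force"];print(z,F.round(1))
    if F[2]>8: break
bot.line_to(W([0,-142,300]),120);bot.move_ptp(W([-130,0,340]),q);s=bot.read_state();print(s["t"])
j=s["joint_pos"].copy();j[0]+=1.0;bot.move_joints(j);bot.pause(.3)
a=bot.camera("side")[60:320,150:450];t=bot.camera("top")
cv2.imwrite("pics/f.png",np.hstack([cv2.resize(a,(400,350)),cv2.resize(t[100:340,230:520],(400,350))])[...,::-1])
print(hood(t))
E
```

```text
1.9646429384650412 [0, np.float64(-141.99999999999997), np.float64(152.99999999999983)] [ 1.44195496 -0.75653999  1.09919743]
152.5 [-0.5  1.1  5. ]
152.0 [-1.6  0.6  8.4]
62.7917
((array([510.7854  , -99.591095], dtype=float32), (np.float32(371.80914), np.float32(94.89764)), array([ 0.3956217, -0.9184135], dtype=float32)), [(array([ 570.6573 , -236.05472], dtype=float32), (np.float32(51.949654), np.float32(20.802248)), array([ 0.39788374, -0.9174359 ], dtype=float32)), (array([511.60718, -99.93309], dtype=float32), (np.float32(90.9218), np.float32(13.252221)), array([ 0.39670926, -0.9179444 ], dtype=float32))])
```

View pics/f.png

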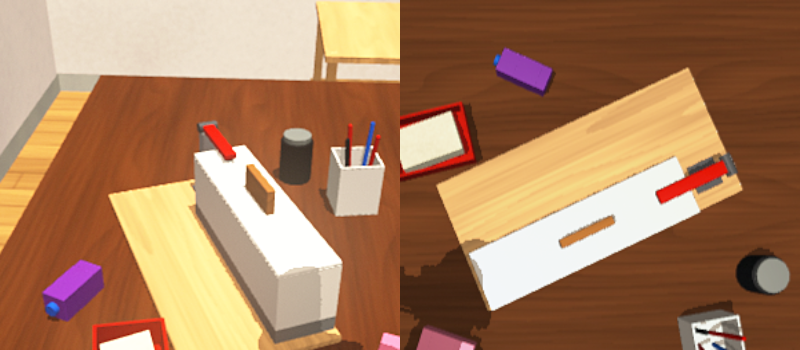

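The clamp arm lies level over the hood (left half (215,140)) and stopped firm at its end. The hood is still centred and square, and the other objects haven't moved. Handing in.

```bash
python3 -c "
from plant import bot
print(bot.close_job())"
```

```text
the job is handed in; nothing more can be done
None
```

The job is handed in: all four cartons present stand upright on the lane, the hood is seated squarely over them, and the clamp arm is down; the hand-in call returned no verdict.

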